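# Shut the guard hood and start the capacitor test

## Task

One of the three capacitor testers holds a black capacitor: with the fingertips push its open guard hood fully down, then gently press its green start key right in, let it spring back and withdraw. Never press start while that hood is open, do not press its red stop key, and leave the two testers with blue capacitors, every capacitor and the screwdriver untouched.

Things in the scene. Friction and masses are not known exactly. Their poses are not given: they have to be found in the camera images.
- tester_a: THE ONE TO START: it holds the black capacitor. Fixed light-grey case 240 x 140 x 50 mm (x, y, z); origin centre of its underside, x to its rear (away from the robot), y to its left. In its frame in mm: start key (-85,-40), red stop key (-85,40), tilted screen 40 x 84 centred at (-27,0) with its top 63 high, grey socket ring 42 across on a white deck at (38,0) holding the capacitor
- hood_a (a joint): angle in rad of tester_a's hinged clear guard hood with yellow edges: 0 shut, grows as its front edge swings up and back, stop at 1.3. A box open below, 106 deep, 112 wide, 56 high (mm), walls 4. Its weight is about 1.6 N; a stiff hinge (0.2 N m friction) keeps it at any angle, so push it all the way down (2 to 4 N near its front edge) onto its springy seal
- hood_a_push (a point): point on the hood's outer top face, midway across, 85 mm from the hinge towards the front edge and 56 mm off the hinge plane; moves with the hood; its z axis is the outward normal of that face, its x axis points along the face to the hinge side
- start_a (a joint): travel in m of tester_a's green start key, straight down: 0 up, 0.005 fully in; a spring brings it back, 5 N holds it fully in
- stop_a (a joint): travel in m of tester_a's red stop key, same build as the start key
- cap_a: black capacitor, loose upright can 30 mm across and 35 mm high, coloured all over, standing in tester_a's socket; origin at the centre of its underside
- tester_b: tester with a blue capacitor, hood already shut (test running): leave alone; same build and frame as tester_a
- hood_b (a joint): angle in rad of tester_b's hinged clear guard hood with yellow edges: 0 shut, grows as its front edge swings up and back, stop at 1.3; same build as hood_a
- hood_b_push (a point): point on the hood's outer top face, midway across, 85 mm from the hinge towards the front edge and 56 mm off the hinge plane; moves with the hood; its z axis is the outward normal of that face, its x axis points along the face to the hinge side
- start_b (a joint): travel in m of tester_b's green start key, straight down: 0 up, 0.005 fully in
- stop_b (a joint): travel in m of tester_b's red stop key, same build as the start key
- cap_b: blue capacitor, loose upright can 30 mm across and 35 mm high, coloured all over, standing in tester_b's socket; origin at the centre of its underside
- tester_c: tester with a blue capacitor, hood open: leave alone; same build and frame as tester_a
- hood_c (a joint): angle in rad of tester_c's hinged clear guard hood with yellow edges: 0 shut, grows as its front edge swings up and back, stop at 1.3; same build as hood_a
- hood_c_push (a point): point on the hood's outer top face, midway across, 85 mm from the hinge towards the front edge and 56 mm off the hinge plane; moves with the hood; its z axis is the outward normal of that face, its x axis points along the face to the hinge side
- start_c (a joint): travel in m of tester_c's green start key, straight down: 0 up, 0.005 fully in
- stop_c (a joint): travel in m of tester_c's red stop key, same build as the start key
- cap_c: blue capacitor, loose upright can 30 mm across and 35 mm high, coloured all over, standing in tester_c's socket; origin at the centre of its underside
- hood_a_hinge (a point): point on tester_a's hood hinge line, midway across the hood, 108 mm behind the case's centre and 50.5 mm above the bench; the line runs along the tester's y axis
- start_a_top (a point): centre of the top face of tester_a's green start key, 24 mm across; moves down with the key
- spare_cap: loose blue capacitor of the same size standing on the bench to the left of the testers; origin at the centre of its underside
- screwdriver: loose red-handled screwdriver 170 mm long lying on the bench to the right of the testers, its origin in its middle

How it is judged:
By the outcome, as a careful person would: the job done as asked, in the order asked, and still so for the second after the job is handed in, with the robot touching nothing.
It also fails if it takes over 48 s, if anything falls off the work surface, if the arm or the gripper's body presses on something with over 40 N, if the wrist force passes 120 N, or if a joint passes its speed limit or range.

## Robot

A 6-joint arm with a two-finger parallel gripper is mounted at the origin on the work surface. World frame = base frame: x ahead of the robot, y to its left, z up, the work surface at z = 0. Lengths are in m, angles in rad, forces in N, time in s.
With the tool pointing down it reaches from about 0.375 to 0.975 m from the base axis. Payload 3.8 kg.
Tool frame: the origin (TCP) lies midway between the tips of the shut fingers; the grasp point (between the pads) lies 19 mm behind it; z points along the fingers, y is the line along which they close (so a half turn about z gives the same grasp; the last joint's range is limited). The gripper opens to 88 mm and grips with 3 to 60 N. Pads are 18 mm wide; open, the fingers measure 123 mm over their backs; the gripper's body (75 mm by 187 mm) begins 45 mm behind the grasp point.
Start: joints at [1.267, 0.264, 1.604, -0, 1.274, -0.037], TCP at [0.178, 0.651, 0.239] pointing down, gripper open.
Joint ranges: [-2.63, 2.63], [-0.94, 2.18], [0.31, 2.57], [-1.31, 4.45], [0, 2.66], [-2.55, 2.55]. Speed limits (rad/s): [2.57, 2.57, 3.14, 3.14, 3.14, 3.14].

## Interface

Orientations are given as a rotation vector (axis times angle).
In Python, from cell import manip, inverse_kinematics, cams, order gives the robot as it stands. Calls block until the motion is done:
- manip.move_pose(position, orientation): joint-space move of the TCP to a pose.
- manip.move_linear(position, rate=0.15, rot=None): straight line of the TCP; rot=None keeps the orientation; rate is the mean speed in m/s.
- manip.set_joints(angles): joint-space move.
- manip.set_gripper(opening, force=None): finger opening in m; force is the grip in N (None keeps the last); returns when the fingers have stopped.
- manip.dwell(seconds).
- inverse_kinematics(position, orientation): joint angles nearest the present ones, or None.
- manip.state(): the state.
- cams.capture(name): name is "side" or "top"; returns a dict with "image" (420x560x3 uint8, blue, green, red), "z_map" (420x560 float32, m along the optical axis (not along the pixel's ray), 0 where there is no reading), "intrinsics" (3x3 intrinsics, pixels), "k1" (the pictures are not rectified: a ray, as slopes to the right and down, at radius r is drawn at 1 + k1 r^2 times it, then the intrinsics apply), "position" and "orientation" of the camera in the world. Camera axes: x right, y down, z forward; pixel columns grow to the right and rows downward; lengths in m; the calibration is good to about 2 mm. A picture is of the moment at which its call begins.
A pose or a line that the arm cannot do raises manip.IKError and nothing moves.
- order.close_job(): hands the job in; it is judged then, once.
The state is a dict: "clock": time; "joint_pos": joint angles; "joint_velocities": joint speeds; "tau": joint torques, N m; "tool_pos": TCP position; "tcp_rot": TCP orientation; "contact_force": force on the tool from outside, world axes, zero at the start; "moment": the same for the moment, N m; "gripper_width": finger opening in m; "grasp_force": force on a finger pad.
Only numpy, scipy, OpenCV 4.12 (cv2) and the standard library are available. Lean on these libraries where they do the work, as an engineer would, in place of code of your own. Each camera call takes 0.05 s, during which the arm holds its last target. There are 200 camera calls.

## Working session

There is one attempt and no reset: what is moved stays moved. The work goes in short steps, each a Python script; the robot and the scene stay as the last script left them, time stands still between calls to the robot, and variables do not carry over. Pictures are saved under pics/ and viewed, at most 10 in all, crops included, and the job is handed in when it is done.

```bash
mkdir -p pics; ls
python3 - <<'E'
from cell import cams,manip
import cv2,numpy as np
for n in("top","side"):
    c=cams.capture(n); cv2.imwrite(f"pics/{n}0.png",c["image"]); np.savez(f"{n}0.npz",**c)
    print(n,c["intrinsics"],c["k1"],c["position"],c["orientation"])
print(manip.state())
E
```

```text
pics
top [[425.55851063   0.         271.84424111]
 [  0.         425.55851063 203.3444062 ]
 [  0.           0.           1.        ]] 0.031568887948787656 [ 0.36164943 -0.01291459  1.07236468] [-2.13262388  2.14363146 -0.13699492]
side [[403.27880687   0.         284.75033612]
 [  0.         403.27880687 216.84813654]
 [  0.           0.           1.        ]] 0.021745973922668076 [ 0.34926966 -0.6864348   0.88782731] [-2.41533105  0.32487863 -0.11187022]
{'clock': 0.1, 'joint_pos': array([ 1.26708097e+00,  2.64680452e-01,  1.60525347e+00,  2.37038141e-05,
        1.27371824e+00, -3.69072330e-02]), 'joint_velocities': array([ 0.00106358, -0.00178502, -0.00420671, -0.00177982, -0.00021743,
        0.00114154]), 'tau': array([ 5.72497465e-04, -5.03612745e+01, -3.58072186e+01,  7.32405810e-02,
        2.32702657e-02, -3.85926546e-05]), 'tool_pos': array([0.17776849, 0.65048871, 0.23750208]), 'tcp_rot': array([-0.41782045, -3.11330804,  0.00318186]), 'contact_force': array([0.11628655, 0.21935691, 0.58137185]), 'moment': array([0.01748386, 0.02465119, 0.04227274]), 'grasp_force': 0.0, 'gripper_width': 0.08777017391394855}
```

View pics/top0.png

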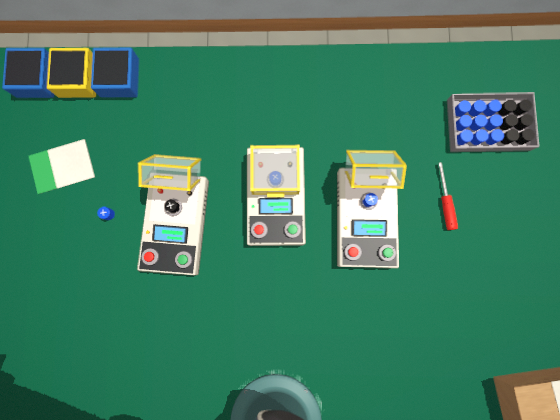

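View pics/side0.png

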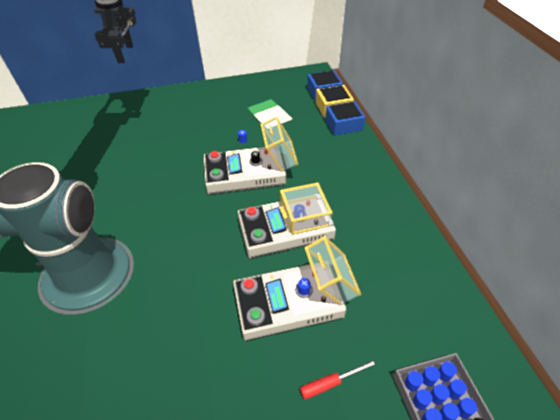

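The black capacitor (172,207) is in the left tester. In the top view its red key is at (149,257), its green key at (183,259), and its hood is open. I'll enlarge that area and locate the points.

```bash
cat > geo.py <<'E'
import numpy as np,cv2
from scipy.spatial.transform import Rotation as R
def ray(c,u,v):
    K=c["intrinsics"];k=float(c["k1"])
    p=cv2.undistortPoints(np.array([[[u,v]]],float),K,np.array([k,0,0,0,0.]))[0,0]
    return R.from_rotvec(c["orientation"]).as_matrix()@np.array([p[0],p[1],1.])
def at_z(c,u,v,z):
    d=ray(c,u,v);return c["position"]+d*(z-c["position"][2])/d[2]
def depth(c,u,v):
    z=c["z_map"][int(round(v)),int(round(u))];return c["position"]+ray(c,u,v)*z
def proj(c,P):
    M=R.from_rotvec(c["orientation"]).as_matrix();q=(np.atleast_2d(P)-c["position"])@M
    s=q[:,:2]/q[:,2:];s=s*(1+float(c["k1"])*(s**2).sum(1,keepdims=True))
    return s*c["intrinsics"][0,0]+c["intrinsics"][:2,2]
E
python3 - <<'E'
import numpy as np,cv2
from geo import *
t=np.load("top0.npz");s=np.load("side0.npz")
im=cv2.resize(t["image"][145:285,125:220],None,fx=4,fy=4,interpolation=cv2.INTER_CUBIC);a=im
b=cv2.resize(s["image"][110:200,195:305],None,fx=4,fy=4,interpolation=cv2.INTER_CUBIC)
o=np.zeros((560,380+440,3),np.uint8);o[:,:380]=a;o[:360,380:]=b
cv2.imwrite("pics/crop.png",cv2.resize(o,(800,546)))
hsv=cv2.cvtColor(t["image"],cv2.COLOR_BGR2HSV)
for nm,(u,v) in dict(green=(183,259),red=(149,257)).items():
    print(nm,depth(t,u,v),at_z(t,u,v,.055))
for u,v in((165,255),(145,225),(190,240),(172,207)):print(u,v,depth(t,u,v))
for nm,u,v in(("green",217,174),("red",215,156)):print("side",nm,depth(s,u,v))
E
```

```text
green [0.37784649 0.21192496 0.07260414] [0.37813169 0.21588401 0.055     ]
red [0.38298952 0.29188051 0.07145866] [0.38334043 0.29689248 0.055     ]
165 255 [0.38791637 0.2600324  0.05115393]
145 225 [0.46021278 0.31116067 0.04984493]
190 240 [ 0.36164943 -0.01291459  1.07236468]
172 207 [0.49889563 0.23842453 0.08446599]
side green [0.37978971 0.20778102 0.06555294]
side red [0.38646461 0.28865391 0.06601317]
```

View pics/crop.png

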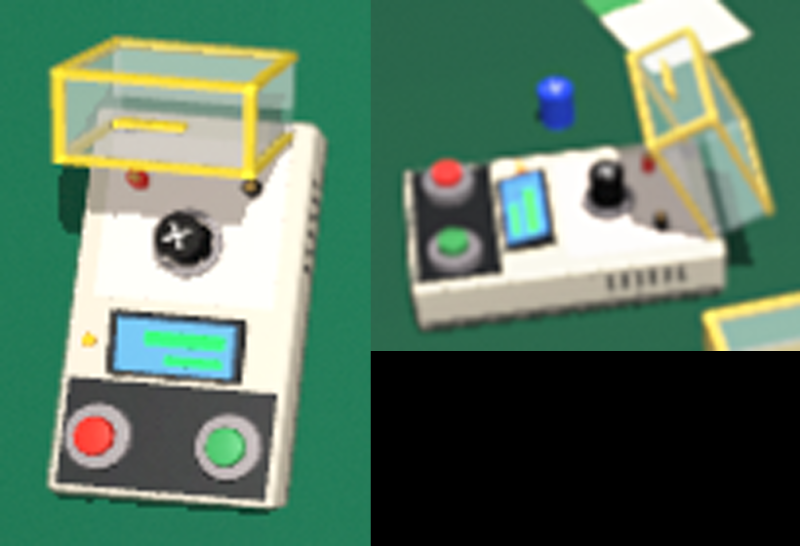

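```bash
cat > fit.py <<'E'
import numpy as np
from geo import *
from scipy.optimize import least_squares
t=np.load("top0.npz");s=np.load("side0.npz")
def tf(p,P):
    c,s_=np.cos(p[2]),np.sin(p[2]);P=np.atleast_2d(P)
    return np.c_[p[0]+c*P[:,0]-s_*P[:,1],p[1]+s_*P[:,0]+c*P[:,1],P[:,2]]
def hood(th,d,y,h):
    return [.108-d*np.cos(th)+h*np.sin(th),y,.0505+d*np.sin(th)+h*np.cos(th)]
def model(p):
    th,zk=p[3],p[4];W=.056
    k=[[-.085,-.04,zk],[-.085,.04,zk]]
    H=[hood(th,.106,W,.056),hood(th,.106,-W,.056),hood(th,.106,W,0),hood(th,.106,-W,0),hood(th,0,-W,.056)]
    return tf(p,k+H)
T=np.array([[225,446],[93,436],[50,70],[250,90],[55,160],[250,178],[297,55]])/3.902+[125,145]
S=np.array([[452+1,241],[447,173],[690,30],[715,118],[628,55],[648,148],[772,212]])
S=(S-[370.7,0])/3.902+[195,110]
def res(p):
    M=model(p);return np.r_[(proj(t,M)-T-p[5:7]).ravel(),(proj(s,M)-S-p[7:9]).ravel(),p[5:9]/1.5,(p[4]-.066)/.004]
if __name__=="__main__":
    r=least_squares(res,[.46,.23,-.07,1.2,.066,0,0,0,0],loss="soft_l1");print(r.x.round(4));print(r.fun[:28].reshape(-1,2).round(1))
    print(model(r.x).round(3))
    np.save("p.npy",r.x)
E
python3 fit.py
python3 - <<'E'
# depth of pixels around the keys
import numpy as np
from geo import *
for n,(u,v) in(("top",(183,259)),("side",(217,172))):
    c=np.load(n+"0.npz");print(np.array([[depth(c,u+i,v+j)[2] for i in range(-4,5)] for j in range(-4,5)]).round(3))
E
```

```text
[ 0.4656  0.2479 -0.0928  1.1526  0.0665 -0.361  -0.3234 -0.3474  0.006 ]
[[-0.4  0.3]
 [-0.4 -0.1]
 [ 0.9 -0.6]
 [ 0.7 -1.4]
 [-0.1  1.3]
 [ 0.2  0.9]
 [-0.9 -0.5]
 [-0.1  0.3]
 [-0.1  0.2]
 [ 0.3 -1.4]
 [ 0.3 -0.3]
 [-0.4  0.4]
 [-0.3  0.5]
 [ 0.2 -0.3]]
[[0.377 0.216 0.066]
 [0.385 0.296 0.066]
 [0.586 0.293 0.17 ]
 [0.576 0.181 0.17 ]
 [0.535 0.298 0.147]
 [0.525 0.186 0.147]
 [0.619 0.177 0.073]]
[[0.064 0.07  0.07  0.072 0.071 0.069 0.067 0.06  0.061]
 [0.073 0.074 0.07  0.073 0.072 0.07  0.072 0.066 0.063]
 [0.074 0.073 0.068 0.07  0.071 0.071 0.072 0.071 0.065]
 [0.07  0.067 0.069 0.07  0.071 0.07  0.073 0.07  0.068]
 [0.071 0.072 0.07  0.069 0.073 0.07  0.069 0.073 0.066]
 [0.07  0.068 0.07  0.073 0.073 0.072 0.071 0.07  0.064]
 [0.07  0.071 0.071 0.071 0.071 0.07  0.073 0.072 0.061]
 [0.071 0.071 0.069 0.074 0.069 0.072 0.074 0.07  0.062]
 [0.072 0.073 0.07  0.07  0.068 0.069 0.068 0.063 0.061]]
[[0.051 0.054 0.072 0.074 0.071 0.055 0.053 0.052 0.051]
 [0.07  0.071 0.071 0.072 0.073 0.073 0.064 0.062 0.052]
 [0.074 0.071 0.07  0.07  0.068 0.071 0.071 0.063 0.062]
 [0.073 0.073 0.071 0.069 0.073 0.073 0.069 0.061 0.065]
 [0.073 0.073 0.072 0.073 0.072 0.069 0.07  0.063 0.064]
 [0.068 0.07  0.07  0.069 0.069 0.068 0.064 0.062 0.064]
 [0.067 0.068 0.072 0.068 0.066 0.063 0.063 0.062 0.063]
 [0.06  0.064 0.062 0.063 0.063 0.067 0.062 0.062 0.059]
 [0.06  0.065 0.062 0.059 0.062 0.064 0.062 0.063 0.061]]
```

Both views fit to within about 1 px: the yaw is about -0.093 and the hood is at about 1.15 rad. Next I'll shut the fingers, go behind the hood and swing it down along its arc, watching the force.

```bash
cat > mv.py <<'E'
import numpy as np
from fit import tf,hood
from scipy.spatial.transform import Rotation as R
from cell import manip,inverse_kinematics,cams,order
p=np.load("p.npy");yaw=p[2]
rots=[(R.from_euler("z",yaw+a)*R.from_rotvec([0,np.pi,0])).as_rotvec() for a in(0,np.pi)]
W=lambda x,y,z:tf(p,[[x,y,z]])[0]
def arc(th,d=.085,gap=0.):
    q=hood(th,d,0,.056);return W(q[0]+.009+gap,0,q[2])
F=lambda:manip.state()["contact_force"]
E
python3 - <<'E'
from mv import *
th=p[3];A=arc(th,gap=.035)
for r in rots:print(r,[None if q is None else np.round(q,2) for q in(inverse_kinematics(A+[0,0,.15],r),inverse_kinematics(A,r),inverse_kinematics(arc(0),r),inverse_kinematics(W(-.085,-.04,.066),r))])
manip.set_gripper(0.0,10)
q=manip.state()["tool_pos"];manip.move_linear(q+[0,0,.11],rate=.2)
r=rots[0]
manip.move_pose(A+[0,0,.15],r); manip.move_linear(A,rate=.15)
s=manip.state();print(s["clock"],s["tool_pos"],A,s["contact_force"],s["gripper_width"],s["tcp_rot"])
c=cams.capture("side")
import cv2;cv2.imwrite("pics/s1.png",cv2.resize(c["image"][60:220,180:380],None,fx=3,fy=3,interpolation=cv2.INTER_CUBIC))
E
```

```text
[ 1.45792203e-01  3.13820793e+00 -8.92719774e-18] [array([ 0.31,  0.23,  1.53,  0.  ,  1.38, -1.16]), array([ 0.31,  0.33,  1.69,  0.  ,  1.12, -1.16]), array([ 0.41,  0.16,  1.99,  0.  ,  0.99, -1.07]), array([ 0.46, -0.01,  2.26,  0.  ,  0.89, -1.02])]
[-3.13820793e+00  1.45792203e-01  1.92159815e-16] [array([ 0.31,  0.23,  1.53, -0.  ,  1.38,  1.98]), array([ 0.31,  0.33,  1.69, -0.  ,  1.12,  1.98]), array([ 0.41,  0.16,  1.99, -0.  ,  0.99,  2.08]), array([ 0.46, -0.01,  2.26, -0.  ,  0.89,  2.13])]
5.4667 [0.63445559 0.2326472  0.15233102] [0.63354845 0.23229138 0.15091809] [0.01629511 0.30808901 0.45190604] 0.00046612794119277475 [1.45551546e-01 3.13603394e+00 1.29860905e-03]
```

View pics/s1.png

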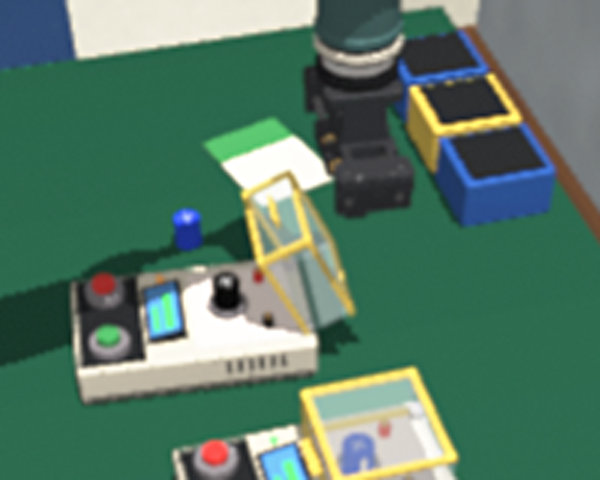

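The gripper is behind the open hood at about (370,180) in the crop, and nothing is touching. I'll push the hood down in arc steps.

Run:
```python
from mv import *
f0=F()
for th in np.r_[p[3]+.0,np.arange(1.1,-.001,-.1),-.02,-.04,-.06,-.08,-.1]:
    manip.move_linear(arc(th),rate=.06)
    f=F()-f0; s=manip.state(); print(round(th,2),round(s["clock"],1),f.round(1),(s["tool_pos"]-arc(th)).round(4))
    if np.linalg.norm(f)>(9 if th>.05 else 10):print("stop");break
```

```text
1.15 6.2 [ 0.9 -1.1 -0.9] [-0.0002  0.0001  0.0001]
1.1 6.5 [1.4 0.1 0.2] [-0.      0.      0.0001]
1.0 6.8 [ 1.4 -0.9  0.3] [-0.0007  0.0001 -0.    ]
0.9 7.1 [-0.2  0.  -1.2] [-0.0008  0.0001 -0.0001]
0.8 7.5 [ 1.1 -1.1  0.2] [-0.0008  0.0001 -0.0002]
0.7 7.8 [0.8 0.  0. ] [-0.0008  0.     -0.0003]
0.6 8.1 [ 1.  -0.3 -1.1] [-0.0008  0.     -0.0003]
0.5 8.4 [ 0.5 -0.4 -1.4] [-0.0008 -0.     -0.0004]
0.4 8.7 [ 0.5 -0.3  0.2] [-0.0008 -0.     -0.0005]
0.3 9.0 [ 0.1 -0.9  0.3] [-0.0008 -0.0001 -0.0006]
0.2 9.3 [ 0.4 -0.2 -0. ] [-0.0008 -0.0001 -0.0006]
0.1 9.7 [ 1.2 -0.6  0.1] [-0.0008 -0.0001 -0.0007]
-0.0 10.0 [1.9 0.2 1.6] [0.0005 0.0003 0.0004]
-0.02 10.2 [ 0.4 -2.9 10.7] [0.0016 0.0002 0.002 ]
stop
```

At an arc angle of about 0 the force rose to 10.7 N, so the hood should be on its seal. I'll lift straight up, clear the view and check.

Run:
```python
from mv import *
import cv2
K=W(-.085,-.04,.20)
q=manip.state()["tool_pos"];manip.move_linear([q[0],q[1],.20],rate=.12)
manip.move_linear(K,rate=.2)
s=manip.state();print(s["clock"],s["contact_force"],s["tool_pos"],K)
ims=[]
for n in("side","top"):
    c=cams.capture(n);np.savez(n+"2.npz",**c)
    im=c["image"][110:210,190:310] if n=="side" else c["image"][145:285,125:220]
    ims.append(cv2.resize(im,(400,int(400*im.shape[0]/im.shape[1])),interpolation=cv2.INTER_CUBIC))
h=max(i.shape[0] for i in ims)
cv2.imwrite("pics/c2.png",np.hstack([np.pad(i,((0,h-i.shape[0]),(0,0),(0,0))) for i in ims]))
```

```text
11.95 [-0.53823838  0.46028771 -0.02285976] [0.37796058 0.21622421 0.200131  ] [0.37728289 0.21598059 0.2       ]
```

View pics/c2.png

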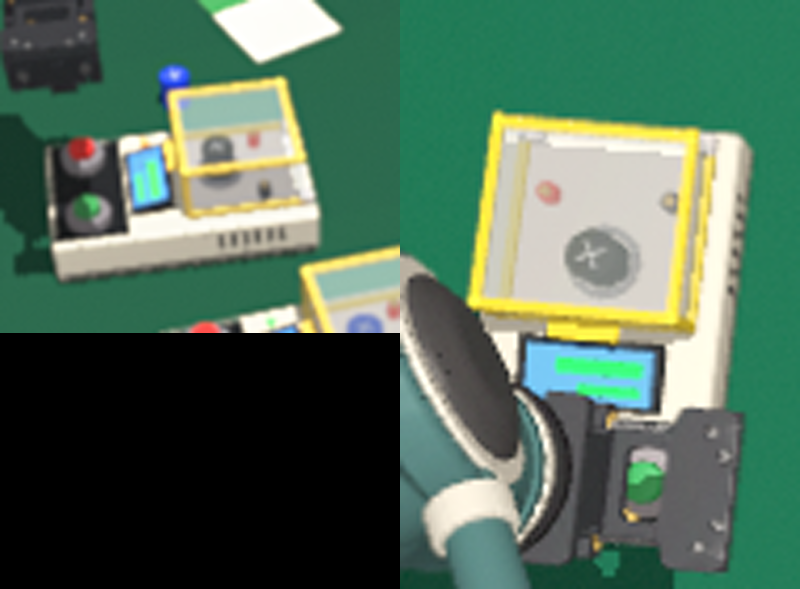

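The hood looks shut. I'll check its angle against the model numerically.

Run:
```python
from fit import *
p=np.load("p.npy");t2=np.load("top2.npz");s2=np.load("side2.npz")
for th in(0,.05,.1):
    P=tf(p,[hood(th,.106,.056,.056),hood(th,.106,-.056,.056),hood(th,.106,-.056,0),hood(th,0,-.056,.056),hood(th,0,.056,.056)])
    print(th,((proj(s2,P)-[190,110]-p[7:9])*3.333).round().tolist(),((proj(t2,P)-[125,145]-p[5:7])*4.21+[400,0]).round().tolist())
im=s2["image"][125:185,230:290];im=cv2.resize(im,(600,600),interpolation=cv2.INTER_CUBIC)
for th,col in((0,(255,0,255)),(.06,(0,0,255))):
    P=tf(p,[hood(th,.106,.056,.056),hood(th,.106,-.056,.056),hood(th,.106,-.056,0),hood(th,0,-.056,0),hood(th,0,-.056,.056),hood(th,.106,-.056,.056)])
    q=((proj(s2,P)-p[7:9]+.5-[230,125])*10).astype(np.int32);cv2.polylines(im,[q],False,col,1)
cv2.imwrite("pics/w.png",im)
```

```text
0 [[169.0, 93.0], [183.0, 173.0], [188.0, 220.0], [303.0, 159.0], [283.0, 80.0]] [[468.0, 305.0], [673.0, 323.0], [693.0, 333.0], [695.0, 132.0], [494.0, 115.0]]
0.05 [[172.0, 88.0], [185.0, 168.0], [187.0, 216.0], [306.0, 158.0], [286.0, 79.0]] [[466.0, 299.0], [671.0, 317.0], [691.0, 332.0], [696.0, 127.0], [494.0, 110.0]]
0.1 [[175.0, 83.0], [189.0, 163.0], [187.0, 212.0], [310.0, 158.0], [289.0, 79.0]] [[463.0, 292.0], [670.0, 310.0], [690.0, 330.0], [696.0, 122.0], [495.0, 105.0]]
```

View pics/w.png

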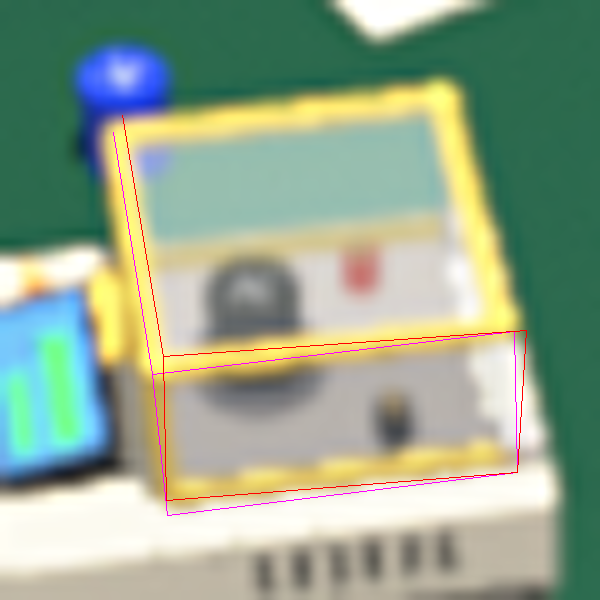

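The outline matches θ≈0, and the tip stopped at z=0.1068, where the shut top should be 0.1065. I'll press the hood once more with a short hold to be sure it's seated, then press start in small force-watched steps.

Run:
```python
from mv import *
def press(x,y,z0,z1,fmax,step=.001,hold=.3):
    q=W(x,y,0);manip.move_linear([q[0],q[1],z0+.03],rate=.2);manip.move_linear([q[0],q[1],z0],rate=.1);manip.dwell(.15);f0=F()
    z=z0
    while z>z1:
        z-=step;manip.move_linear([q[0],q[1],z],rate=.03);manip.dwell(.08)
        s=manip.state();f=(s["contact_force"]-f0)[2];print(round(z,4),s["tool_pos"][2].round(4),f.round(1),round(s["clock"],1))
        if f>fmax:break
    manip.dwell(hold);print("hold",(F()-f0).round(1),manip.state()["tool_pos"])
    manip.move_linear([q[0],q[1],z0+.03],rate=.06)
manip.move_linear(W(.02,0,.2),rate=.2)
press(.018,0,.112,.103,7)
q=manip.state()["tool_pos"];manip.move_linear([q[0],q[1],.18],rate=.15)
manip.move_linear(W(-.085,-.04,.15),rate=.2)
press(-.085,-.04,.076,.0635,6.5)
print(manip.state()["clock"])
```

```text
0.111 0.1111 0.5 14.1
0.11 0.1099 0.1 14.5
0.109 0.109 -0.2 14.8
0.108 0.108 -0.7 15.1
0.107 0.107 -0.5 15.5
0.106 0.1069 4.9 15.8
0.105 0.1068 11.4 16.1
hold [-3.9 -3.  10.8] [0.48358666 0.24628545 0.10683473]
0.075 0.0751 -0.3 19.6
0.074 0.0739 -0.9 20.0
0.073 0.0729 -1.0 20.3
0.072 0.072 -0.7 20.6
0.071 0.0712 1.1 21.0
0.07 0.0701 2.0 21.3
0.069 0.0691 2.8 21.6
0.068 0.0681 3.2 22.0
0.067 0.0671 4.1 22.3
0.066 0.0664 8.1 22.6
hold [-1.2 -0.2  5.8] [0.37751722 0.21607267 0.06637471]
23.7417
```

The hood is hard against its seat. The key travelled 5 mm (0.0714 to 0.0664) to a firm stop. I'll withdraw, take a last look and hand in.

Run:
```python
from mv import *
import cv2
q=manip.state()["tool_pos"];manip.move_linear([q[0],q[1],.3],rate=.2)
manip.set_joints([1.267,.264,1.35,0,1.5,-.037]);manip.dwell(.3)
s=manip.state();print(s["clock"],s["tool_pos"])
c=cams.capture("top");cv2.imwrite("pics/f.png",c["image"])
```

```text
27.0083 [0.188935   0.68320114 0.38034611]
```

View pics/f.png

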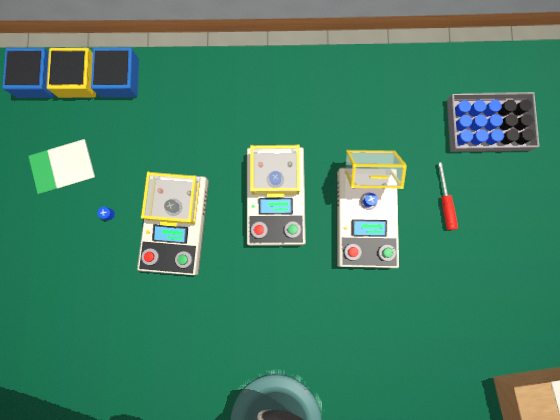

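The left tester's hood is shut, at about (171,198). Its green key at (183,259) is back up, nothing else has moved, and the arm is clear.

```bash
python3 -c "
from cell import order
print(order.close_job())"
```

```text
the job is handed in; nothing more can be done
None
```

The job is handed in: the black-capacitor tester's hood is fully shut, its start key was pressed its full 5 mm and sprang back, and in the final picture nothing else had moved and the arm was clear.

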